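Prise open the slide box with a flat spatula

TASK

Pick up the flat-bladed spatula, push its blade under the jutting front edge of the lid of the wide slide box and lever the lid up until it stands open by well over 60 degrees (it stays where it is left). Touch the wide box only with the spatula, never with the gripper, and leave the narrow box shut. Then lay the spatula down flat on the bench, clear of the wide box, and let go.

Things in the scene. Friction and masses are not known exactly. Their poses are not given: they have to be found in the camera images.
- spatula: Loose spatula, 90 g, lying on the bench: flat-sided wooden handle 90 long x 18 wide x 24 high (mm); straight ahead of it a level steel blade 65 x 16 x 2.5, 12 mm above the handle's underside. Origin: centre of the handle's underside; x points to the blade (tip at x = 110 mm, roughly away from the robot), z up. Balances 5 mm ahead of the handle's centre. A spoon lies 90 mm or more to its +y side.
- slide_box: Wider of two grey boxes, fixed to the bench side by side in either order: 85 deep (x) x 140 wide (y) x 50 high (mm). Origin: centre of underside; x points from front (robot side) to back. Flat lid 6 thick, 140 wide, underside at z = 50, hinged on the top back edge (x = 42.5, z = 50); shut, it juts 18 over the front wall (to x = -60.5), with free space under that edge down to the bench.
- slide_lid (a joint): Lid angle of the wide slide box: 0 shut, grows as the front edge rises, stops at 1.75 rad. A stiff hinge holds the lid where it is left; lifting at the front edge takes 2 to 3 N.
- small_lid (a joint): Lid angle of the narrow box (75 deep x 75 wide x 50 high, mm, same lid with the same 18 mm jutting edge; 170 mm or more to one side of the wide box, centre to centre): 0 shut. It is to stay shut.
Not all that is in view belongs to the job. What is shaped like the spatula but orange or pink is not meant.

How it is judged:
By the outcome, as a careful person would: the job done as asked, in the order asked, and still so for the second after the job is handed in, with the robot touching nothing.
It also fails if it takes over 50 s, if anything falls off the work surface, if the arm or the gripper's body presses on something with over 40 N, if the wrist force passes 120 N, or if a joint passes its speed limit or range.

ROBOT

A 7-joint arm with a two-finger parallel gripper is mounted at the origin on the work surface. World frame = base frame: x ahead of the robot, y to its left, z up, the work surface at z = 0. Lengths are in m, angles in rad, forces in N, time in s.
With the tool pointing down it reaches from about 0.425 to 0.875 m from the base axis. Payload 4.7 kg.
Tool frame: the origin (TCP) lies at the very end of the fingers, on their centre line; the grasp point (between the pads) lies behind it (ctrl.tcp_to_grasp is the y of the grasp point in the tool frame, in m); y points along the fingers, x is the direction in which the jaws open and shut, and the axes are right-handed (so a half turn about y gives the same grasp; the last joint's range is limited). The gripper opens to 87 mm and grips with 3 to 60 N. Pads are 19 mm wide; open, the fingers measure 117 mm over their backs; the gripper's body (75 mm by 190 mm) begins 51 mm behind the grasp point.
Start: joints at [-1.161, 0.321, -0.07, 1.45, 0.023, 1.371, -0.057], TCP at [0.251, 0.6, 0.223] pointing down, gripper open.
Joint ranges: [-2.86, 2.86], [-0.3, 2.09], [-1.38, 1.24], [0.06, 2.45], [-1.56, 4.7], [0.09, 2.05], [-2.69, 2.69]. Speed limits (rad/s): [2.57, 2.57, 3.14, 3.14, 3.14, 3.14, 3.14].

INTERFACE

Orientations are given as a rotation vector (axis times angle).
In Python, from bench import ctrl, get_image, workorder gives the robot as it stands.
- The arm moves only by the tool drive_tool, never from a script. Its argument "increments" is text: rows parted by semicolons, each of 5 numbers parted by spaces: the shift along the tool's x, y, z in mm, then the turn about the tool's y in degrees, then the closure in counts, from 0 (fully open) to 255 (shut). In form: tx ty tz yaw fingers; .... A call has 1 to 20 rows; each row shifts and turns the commanded pose from where the row before left it, along the tool's axes as they then stand; what a row does not reach is not made up. A row lasts 1/8 s, in which the tool goes at most 62.5 mm and 10.7 degrees, less where a joint would pass 70% of its speed; a pose out of reach is approached as far as the arm can. A call is refused whole if a number of a shift passes 62.5 or a number of a turn 10.7, either way. A call with a gripper value outside its range is refused whole. The fingers move at their own pace and stop on an object; "squeeze" is the grip in N (left out, the last holds). Time passes only in rows, so rows that do not move let the fingers close. It gives the time, the measured TCP pose, the force and the opening at its end, in the units of the state.
- ctrl.get_state(): the state, without advancing time (a new reading comes with each control period).
- get_image(name): name is "scene" or "top" or "wrist"; returns a dict with "img" (384x512x3 uint8, red, green, blue), "mtx" (3x3 intrinsics, pixels), "k1" (the pictures are not rectified: a ray, as slopes to the right and down, at radius r is drawn at 1 + k1 r^2 times it, then the intrinsics apply), "camera_from_world" (4x4, takes a point from world to camera coordinates). Camera axes: x right, y up, looking along -z (the intrinsics and any distortion apply to the point x, -y, -z); pixel columns grow to the right and rows downward; lengths in m; the calibration is good to about 2 mm. A picture is of the moment at which its call begins. There is no depth.
- workorder.close_job(): hands the job in, once; it reports no verdict.
The state is a dict: "time": time; "joint_positions": joint angles; "qd": joint speeds; "joint_torque": joint torques, N m; "position": TCP position; "tool_rot": TCP orientation; "ft_force": force on the tool from outside, world axes, zero at the start; "torque": the same for the moment, N m; "grip_width": opening from 0.0 (shut) to 1.0 (fully open).
Only numpy, scipy, OpenCV 4.12 (cv2) and the standard library are available. Lean on these libraries where they do the work, as an engineer would, in place of code of your own. Each camera call takes 0.05 s, during which the arm holds its last target.

## Working session

There is one attempt and no reset: what is moved stays moved. The work goes in short steps, Python scripts to look and compute and a tool call to move; the robot and the scene stay as the last step left them, time stands still between calls to the robot, and variables do not carry over. Pictures are saved under pics/ and viewed, and the job is handed in when it is done.

Besides the shell and the picture viewer there is one more tool, called after ">>>" as name(argument=value, ...) on one line, values as JSON. drive_tool: Moves the arm, as the interface text tells. Its arguments: {"type":"object","properties":{"increments":{"type":"string"},"squeeze":{"type":"number"}},"required":["increments"]}

```bash
mkdir -p pics; ls
python3 - <<'E'
from bench import ctrl,get_image
import cv2
s=ctrl.get_state();print(s);print(ctrl.tcp_to_grasp)
for n in("scene","top"):
    d=get_image(n);cv2.imwrite(f"pics/{n}0.png",d["img"][...,::-1]);print(n,d["mtx"],d["k1"],d["camera_from_world"])
E
```

```text
pics
{'time': 0.0, 'joint_positions': array([-1.16088028,  0.32182401, -0.07014458,  1.4516923 ,  0.02256256,
        1.37080539, -0.05689078]), 'qd': array([ 0.00042251,  0.00033365,  0.00032367, -0.00073098, -0.00151587,
        0.00166642, -0.00122409]), 'joint_torque': array([-1.54372037e-04, -4.91298366e+01, -4.03978424e-01, -3.12513828e+01,
       -6.37538591e-02,  4.41254396e-02,  1.89172297e-04]), 'position': array([0.25039558, 0.59921971, 0.22145264]), 'tool_rot': array([-1.37195585, -0.91178958,  0.9144107 ]), 'ft_force': array([-0.6124882 , -0.01378442,  0.44212544]), 'torque': array([ 0.01860576, -0.01457168, -0.03482701]), 'grip_width': 0.9982763637469365}
-0.0187
scene [[428.5787361    0.         256.60734992]
 [  0.         428.5787361  191.55611979]
 [  0.           0.           1.        ]] -0.12436989496759863 [[ 6.93448363e-01  7.20506136e-01  5.25195880e-04 -4.42860546e-01]
 [-4.98713457e-01  4.79458505e-01  7.22083395e-01  1.18312260e-01]
 [ 5.20013708e-01 -5.00989470e-01  6.91805821e-01 -1.80415715e+00]
 [ 0.00000000e+00  0.00000000e+00  0.00000000e+00  1.00000000e+00]]
top [[477.27546364   0.         256.0158506 ]
 [  0.         477.27546364 197.06843641]
 [  0.           0.           1.        ]] -0.13524666908407945 [[-3.52970199e-03 -9.99993268e-01 -1.00211072e-03  1.76782029e-01]
 [ 9.85225900e-01 -3.64916072e-03  1.71220938e-01 -5.09270299e-01]
 [-1.71223443e-01 -3.82946544e-04  9.85232148e-01 -1.36622458e+00]
 [ 0.00000000e+00  0.00000000e+00  0.00000000e+00  1.00000000e+00]]
```

View pics/scene0.png

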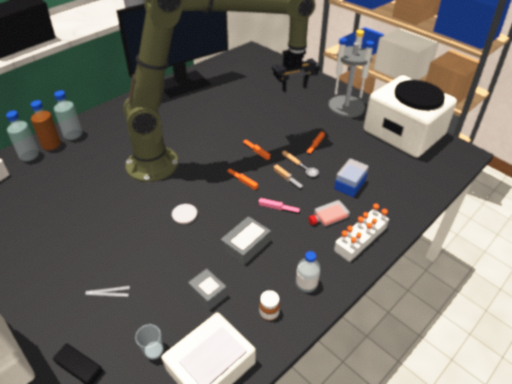

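View pics/top0.png

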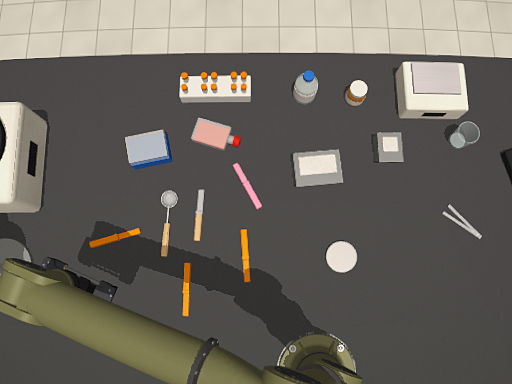

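The top picture shows the wooden spatula at about (199,215) with its blade up to (201,190), and the spoon left of it at (167,225). The wide box is at (318,168) and the narrow box at (389,147).

```bash
cat > h.py <<'E'
import numpy as np, cv2
from bench import ctrl,get_image
def ray(d,px):
    K=d["mtx"];p=np.array([[px]],float)
    # distortion by cv2 model k1
    u=cv2.undistortPoints(p,K,np.array([d["k1"],0,0,0,0.]))[0,0]
    T=d["camera_from_world"];R=T[:3,:3];o=-R.T@T[:3,3]
    return o,R.T@np.array([u[0],-u[1],-1])
def atz(d,px,z):
    o,v=ray(d,px);return o+v*(z-o[2])/v[2]
def proj(d,P):
    P=np.atleast_2d(P);T=d["camera_from_world"];c=P@T[:3,:3].T+T[:3,3]
    c=c*[1,-1,-1]
    return cv2.projectPoints(c.astype(float),np.zeros(3),np.zeros(3),d["mtx"],np.array([d["k1"],0,0,0,0.]))[0][:,0]
def crop(d,x0,y0,w,h,s,fn,pts=None):
    im=cv2.resize(d["img"][y0:y0+h,x0:x0+w,::-1],None,fx=s,fy=s,interpolation=cv2.INTER_CUBIC)
    for i in range(0,w,10):
        cv2.line(im,(i*s,0),(i*s,6),(0,255,255),1); 
        if i%20==0: cv2.putText(im,str(x0+i),(i*s,16),0,.35,(0,255,255))
    for i in range(0,h,10):
        cv2.line(im,(0,i*s),(6,i*s),(0,255,255),1); cv2.putText(im,str(y0+i),(8,i*s+4),0,.35,(0,255,255))
    if pts is not None:
        for p in pts: cv2.circle(im,(int((p[0]+.5-x0)*s),int((p[1]+.5-y0)*s)),2,(0,0,255),-1)
    cv2.imwrite(fn,im)
E
python3 - <<'E'
from h import *
d=get_image("top")
crop(d,150,180,70,75,8,"pics/t_sp.png")
crop(d,280,120,130,75,6,"pics/t_box.png")
E
```

```text
(no output)
```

View pics/t_sp.png

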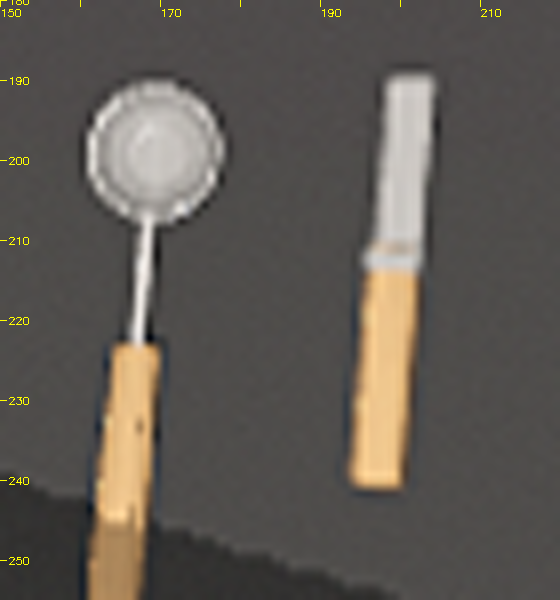

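View pics/t_box.png

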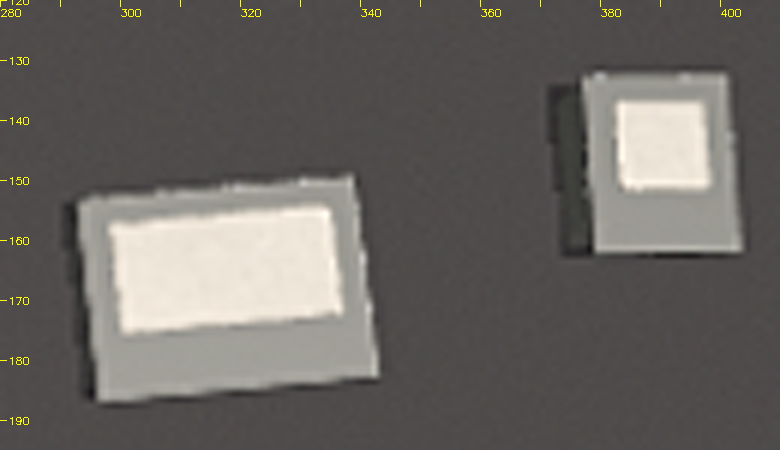

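Run:
```python
from h import *
d=get_image("top");np.set_printoptions(precision=4,suppress=True)
print("cam",ray(d,(256,192))[0])
f=lambda c,x0,y0,s:(x0+c[0]/s-.5,y0+c[1]/s-.5)
tip=atz(d,f((411,75),150,180,8),.0145)
re=atz(d,f((376,487),150,180,8),.012);fr=atz(d,f((393,253),150,180,8),.024)
rt=atz(d,f((376,487),150,180,8),.024)
print(tip,re,rt,fr,np.linalg.norm((tip-re)[:2]))
v=(tip-rt)[:2];print("yaw",np.degrees(np.arctan2(v[1],v[0])))
L=[atz(d,f(c,280,120,6),.056) for c in((79,198),(353,178),(379,377),(98,401))]
for p in L:print(p)
L=np.array(L)
print([np.linalg.norm(L[i]-L[(i+1)%4]) for i in range(4)])
w=((L[0]-L[3])+(L[1]-L[2]))[:2];u=((L[0]-L[1])+(L[3]-L[2]))[:2]
print("yaw x",np.degrees(np.arctan2(w[1],w[0])),"yaw from y",np.degrees(np.arctan2(-u[0],u[1])))
print("lid centre",L.mean(0),"front mid",(L[2]+L[3])/2)
s=ctrl.get_state()
from scipy.spatial.transform import Rotation as R
print(R.from_rotvec(s["tool_rot"]).as_matrix())
d=get_image("scene")
crop(d,210,130,130,140,5,"pics/s1.png")
```

```text
cam [0.2684 0.1744 1.4334]
[0.5409 0.3421 0.0145] [0.3849 0.3531 0.012 ] [0.3839 0.3516 0.024 ] [0.4714 0.3466 0.024 ] 0.156378342732428
yaw -3.4742461755997187
[0.6424 0.0651 0.056 ]
[ 0.6526 -0.0723  0.056 ]
[ 0.5511 -0.0816  0.056 ]
[0.5395 0.0576 0.056 ]
[np.float64(0.13781074188714604), np.float64(0.1019412446186388), np.float64(0.1396649180294285), np.float64(0.10318605052504151)]
yaw x 4.682017736768818 yaw from y 4.531052358408435
lid centre [ 0.5964 -0.0078  0.056 ] front mid [ 0.5453 -0.012   0.056 ]
[[ 0.3855 -0.0004 -0.9227]
 [ 0.9227 -0.0011  0.3855]
 [-0.0012 -1.     -0.0001]]
```

View pics/s1.png

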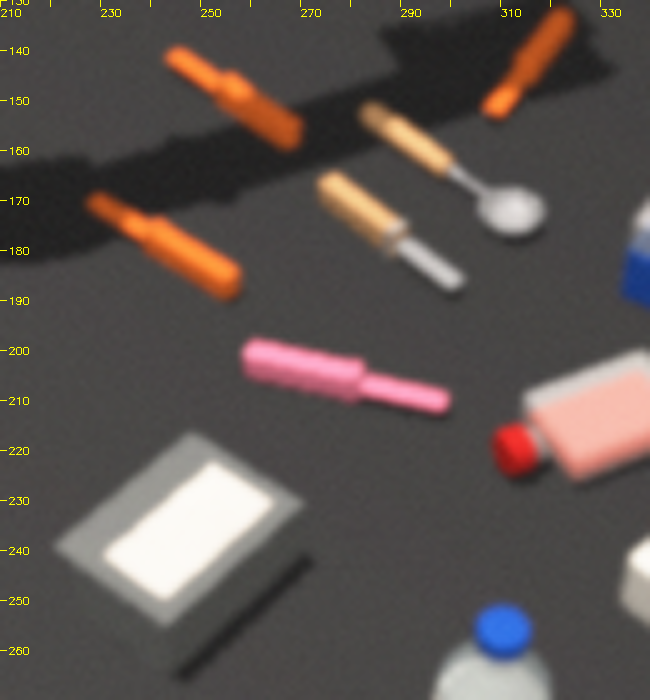

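```bash
cat >> h.py <<'E'
from scipy.spatial.transform import Rotation as Rn
np.set_printoptions(precision=4,suppress=True)
def plan(target,phi,pos=None):
    """total yaw (deg), then total shift in the turned axes (mm); phi = heading of the tool x axis, deg"""
    s=ctrl.get_state();M=Rn.from_rotvec(s["tool_rot"]).as_matrix()
    ph=np.degrees(np.arctan2(M[1,0],M[0,0]));p=s["position"] if pos is None else np.array(pos)
    a=np.radians(phi);x=np.array([np.cos(a),np.sin(a),0]);y=np.array([0,0,-1.]);z=np.cross(x,y)
    d=(np.array(target)-p)*1000
    print("t",s["time"],"pos",p,"phi",ph,"tilt",M[:,1],"yaw cmd",-(phi-ph),"shift",[round(float(d@k),1) for k in(x,y,z)],"F",s["ft_force"],"w",s["grip_width"])
E
python3 -c "
from h import *
plan([.4604,.3475,.10],86.3,[.251,.6,.223])"
```

```text
t 0.25 pos [0.251 0.6   0.223] phi 67.32570366635501 tilt [-0.0002 -0.0008 -1.    ] yaw cmd -18.974296333644986 shift [-238.5, 123.0, -225.3] F [ 0.1797 -0.0261  0.774 ] w 1.0008390215488199
```

>>> drive_tool(increments="0 0 0 -9.5 0; 0 0 0 -9.5 0; -40 0 -37.5 0 0; -40 0 -37.5 0 0; -40 0 -37.5 0 0; -40 0 -37.5 0 0; -40 0 -37.5 0 0; -38.5 0 -37.5 0 0; 0 40 0 0 0; 0 40 0 0 0; 0 40 0 0 0; 0 0 0 0 0; 0 0 0 0 0", squeeze=20)

```text
time: 1.88
position: [0.4607, 0.348, 0.1041]
tool_rot: [-1.239, -1.164, 1.16]
ft_force: [-0.4, -0.9, 0.3]
grip_width: 1.001
```

Run:
```python
from h import *
plan([.4604,.3475,.003],86.3)
d=get_image("wrist");print(d["camera_from_world"]);cv2.imwrite("pics/w1.png",d["img"][...,::-1])
# project model of spatula
c=np.array([.4305,.3494,0]);a=np.radians(-3.7)
def W(p):return c+[p[0]*np.cos(a)-p[1]*np.sin(a),p[0]*np.sin(a)+p[1]*np.cos(a),p[2]]
P=[W(p) for p in[(-.045,-.009,.024),(-.045,.009,.024),(.045,-.009,.024),(.045,.009,.024),(.11,-.008,.0145),(.11,.008,.0145)]]
crop(d,0,0,512,384,1,"pics/w1p.png",proj(d,P))
```

```text
t 1.875 pos [0.4607 0.348  0.1041] phi 86.3275252693808 tilt [ 0.0016  0.0013 -1.    ] yaw cmd 0.027525269380802797 shift [-0.5, 101.1, 0.2] F [-0.4157 -0.9429  0.3006] w 1.0011118736246998
[[ 0.0647  0.9979  0.0011 -0.3771]
 [-0.9499  0.0619 -0.3063  0.4164]
 [-0.3058  0.0187  0.9519 -0.1449]
 [ 0.      0.      0.      1.    ]]
```

View pics/w1p.png

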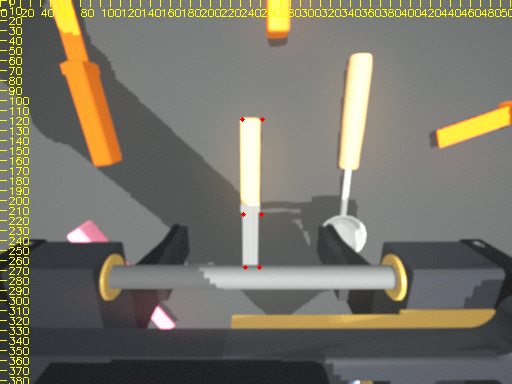

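The wrist picture shows the spatula with its handle rear at (250,118) and its blade going under the gripper at (250,268). My model points lie on it within about 1–2 px. Descending.

>>> drive_tool(increments="0 25 0 0 0; 0 25 0 0 0; 0 20 0 0 0; 0 15 0 0 0; 0 10 0 0 0; 0 5 0 0 0; 0 0 0 0 0; 0 0 0 0 0")

```text
time: 2.92
position: [0.4603, 0.3476, 0.0032]
tool_rot: [-1.239, -1.163, 1.161]
ft_force: [0.4, -0.5, -0.1]
grip_width: 0.997
```

>>> drive_tool(increments="0 0 0 0 120; 0 0 0 0 180; 0 0 0 0 255; 0 0 0 0 255; 0 0 0 0 255; 0 0 0 0 255; 0 0 0 0 255; 0 0 0 0 255", squeeze=58)

```text
time: 3.92
position: [0.4599, 0.3472, 0.0026]
tool_rot: [-1.239, -1.162, 1.162]
ft_force: [0.8, -0.2, -0.3]
grip_width: 0.203
```

>>> drive_tool(increments="0 -10 0 0 255; 0 -20 0 0 255; 0 -30 0 0 255; 0 -30 0 0 255; 0 -10 0 0 255; 0 0 0 0 255")

```text
time: 4.68
position: [0.4601, 0.3476, 0.1031]
tool_rot: [-1.239, -1.163, 1.161]
ft_force: [0.0, 0.1, -1.6]
grip_width: 0.199
```

Run:
```python
from h import *
plan([.46,.347,.1],86.3)
d=get_image("scene");crop(d,240,110,120,100,6,"pics/s2.png")
d=get_image("wrist");crop(d,180,60,150,230,3,"pics/w2.png")
d=get_image("top");crop(d,150,150,90,100,6,"pics/t2.png")
```

```text
t 4.675 pos [0.4601 0.3476 0.1031] phi 86.3274601000948 tilt [ 0.0009  0.0009 -1.    ] yaw cmd 0.0274601000947996 shift [-0.6, 3.1, 0.0] F [ 0.0054  0.1388 -1.6228] w 0.19850478352465215
```

View pics/s2.png

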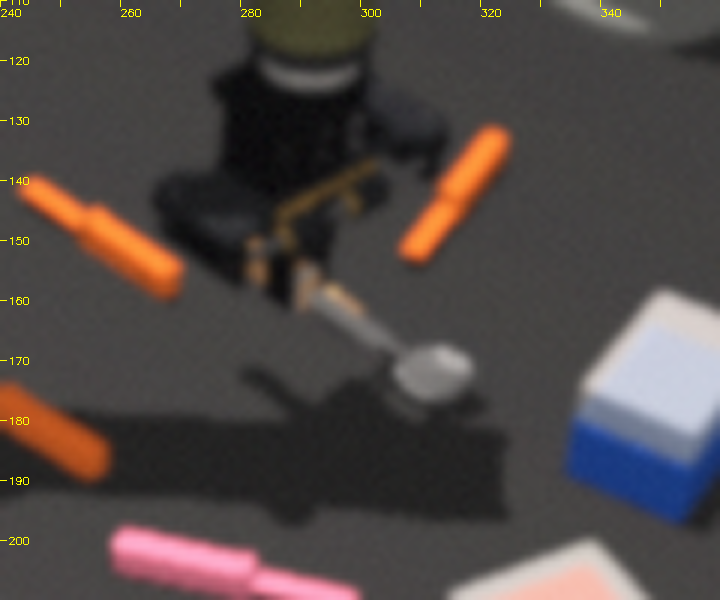

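View pics/w2.png

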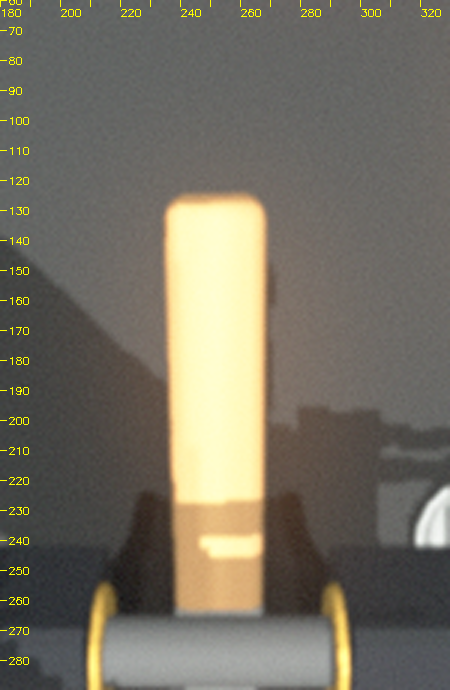

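View pics/t2.png

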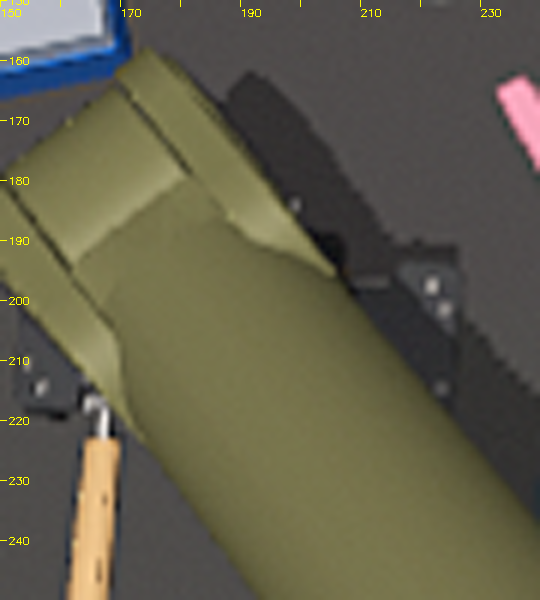

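The wrist picture shows the handle held, rear edge at row 125 and front at about row 263. I'll compare this with a level model at the grip.

```bash
cat >> h.py <<'E'
def sp_model(pitch=0,pos=None,phi=None,gx=.030,gz=.0026):
    s=ctrl.get_state();M=Rn.from_rotvec(s["tool_rot"]).as_matrix()
    y=M[:,0]; x=-M[:,2]; z=-M[:,1]; o=s["position"]-gx*x-gz*z
    P=[(-.045,-.009,.024),(-.045,.009,.024),(.045,-.009,.024),(.045,.009,.024),(.11,-.008,.0145),(.11,.008,.0145)]
    P=np.array(P); g=np.array([gx,0,.0187+gz]); c,t=np.cos(pitch),np.sin(pitch)
    Q=P-g; Q=np.c_[c*Q[:,0]-t*Q[:,2],Q[:,1],t*Q[:,0]+c*Q[:,2]]+g   # +pitch: tip up
    return o+Q@np.array([x,y,z])
E
python3 - <<'E'
from h import *
d=get_image("wrist")
for p in(-.05,0,.05):print(p,proj(d,sp_model(p)).round(1).tolist())
plan([.440,-.02,.13],94.6)
E
```

```text
-0.05 [[234.6, 128.8], [270.6, 128.7], [238.1, 277.3], [267.3, 277.3], [241.9, 341.3], [263.6, 341.3]]
0 [[235.1, 127.7], [270.2, 127.7], [238.1, 277.9], [267.3, 277.9], [241.7, 346.4], [263.8, 346.4]]
0.05 [[235.5, 127.1], [269.7, 127.1], [238.0, 278.4], [267.4, 278.4], [241.5, 351.4], [264.0, 351.4]]
t 4.875 pos [0.4591 0.3467 0.1011] phi 86.32521045561619 tilt [-0.0019 -0.0017 -1.    ] yaw cmd -8.274789544383808 shift [-364.0, -28.9, 48.4] F [-0.521  -0.3985 -0.7818] w 0.20248105196015498
```

```bash
python3 -c "
from h import *
plan([.4367,-.0207,.103],94.6,[.4602,.3475,.103])"
```

```text
t 4.875 pos [0.4602 0.3475 0.103 ] phi 86.32521045561619 tilt [-0.0019 -0.0017 -1.    ] yaw cmd -8.274789544383808 shift [-365.1, 0.0, 53.0] F [-0.521  -0.3985 -0.7818] w 0.20248105196015498
```

>>> drive_tool(increments="0 0 0 -8.3 255; -20 0 3 0 255; -35 0 5 0 255; -40 0 6 0 255; -40 0 6 0 255; -40 0 6 0 255; -40 0 6 0 255; -40 0 6 0 255; -40 0 6 0 255; -35 0 5 0 255; -20 0 3 0 255; -15 0 1 0 255; 0 0 0 0 255; 0 0 0 0 255")

```text
time: 6.62
position: [0.4364, -0.02, 0.1024]
tool_rot: [-1.169, -1.269, 1.268]
ft_force: [-0.4, 0.4, -1.4]
grip_width: 0.203
```

Run:
```python
from h import *
plan([.4367,-.0207,.103],94.6)
M=sp_model(0,gx=.031)
d=get_image("scene");crop(d,170,180,120,90,6,"pics/s3.png",proj(d,M))
d=get_image("top");crop(d,280,130,110,90,6,"pics/t3.png",proj(d,M))
print(M)
```

```text
t 6.625 pos [ 0.4364 -0.02    0.1024] phi 94.63996499283425 tilt [-0.0002  0.0004 -1.    ] yaw cmd 0.03996499283425692 shift [-0.7, -0.6, -0.3] F [-0.3954  0.4051 -1.4476] w 0.2027189484079779
[[ 0.3614 -0.0351  0.1239]
 [ 0.3599 -0.0172  0.1239]
 [ 0.4511 -0.0279  0.1238]
 [ 0.4496 -0.0099  0.1239]
 [ 0.5158 -0.0216  0.1143]
 [ 0.5145 -0.0057  0.1143]]
```

View pics/s3.png

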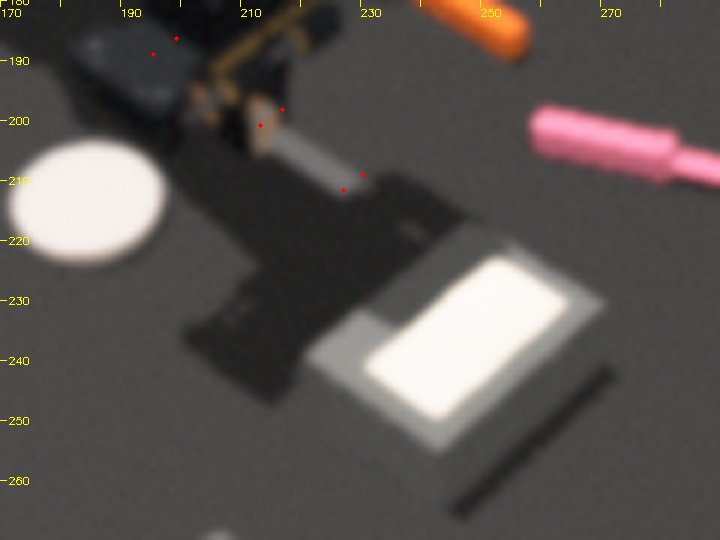

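View pics/t3.png

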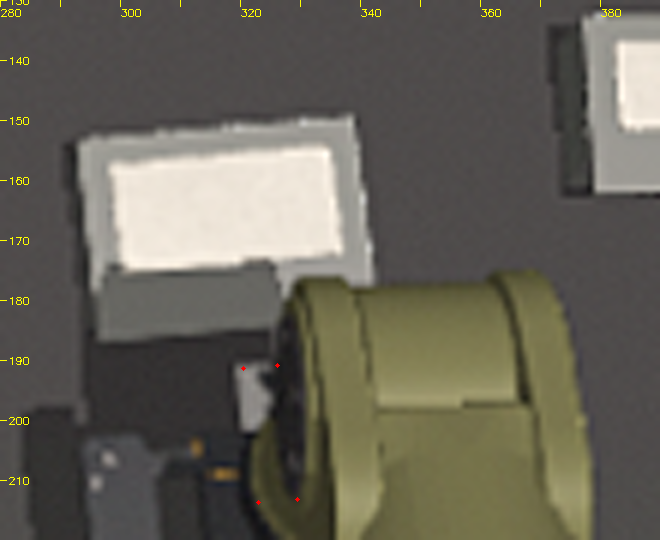

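The blade tip is where the model puts it, at scene (227,212) and top (321,191), within about 1 px. It sits 30 mm short of the lid's front edge. Next I lower, check the lid model in the scene view, and then insert.

>>> drive_tool(increments="0 20 0 0 255; 0 25 0 0 255; 0 17 0 0 255; 0 10 0 0 255; 0 0 0 0 255; 0 0 0 0 255")

```text
time: 7.48
position: [0.4371, -0.0206, 0.0312]
tool_rot: [-1.171, -1.27, 1.268]
ft_force: [-0.8, -0.3, -0.6]
grip_width: 0.202
```

```bash
cat >> h.py <<'E'
bc=np.array([.5453,-.012]);bu=np.array([np.cos(np.radians(4.6)),np.sin(np.radians(4.6))]);bv=np.array([-bu[1],bu[0]])
def lid(th):
    out=[]
    for r,n in((.103,.006),(.103,0),(0,.006)):
        for w in(-.07,.07):
            a=.103-r*np.cos(th)+n*np.sin(th); z=.05+r*np.sin(th)+n*np.cos(th)
            out.append(np.r_[bc+bu*a+bv*w,z])
    return np.array(out)
E
python3 - <<'E'
from h import *
plan([.4367,-.0207,.031],94.6)
M=sp_model(0,gx=.031);t=M[4:].mean(0)
print("tip",t,"ins",(t[:2]-bc)@bu,(t[:2]-bc)@bv)
d=get_image("scene");crop(d,170,180,120,90,6,"pics/s4.png",np.r_[proj(d,M),proj(d,lid(0))])
E
```

```text
t 7.475 pos [ 0.4371 -0.0206  0.0312] phi 94.63642720614138 tilt [ 0.0012  0.0002 -1.    ] yaw cmd 0.03642720614138284 shift [-0.1, 0.2, 0.4] F [-0.7601 -0.3087 -0.6363] w 0.20239873153201832
tip [ 0.5158 -0.0142  0.0432] ins -0.029534187744907167 0.00017523041248463083
```

View pics/s4.png

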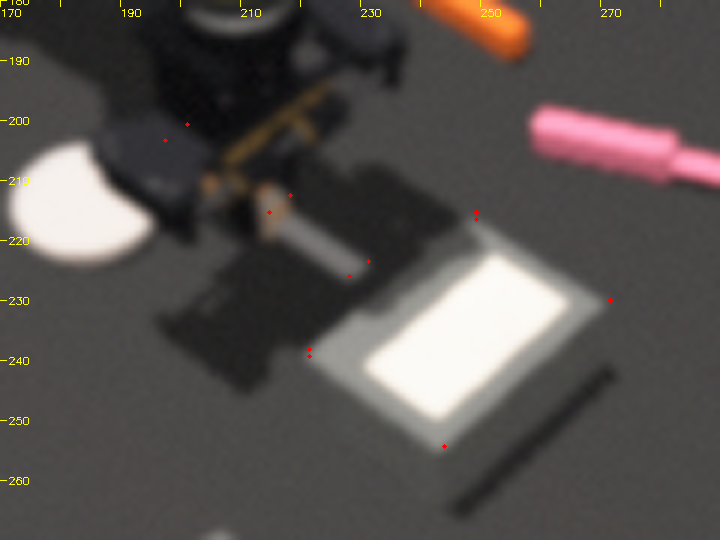

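The spatula and lid models both fit the scene view. Tip at (230,225), lid front corners at (221,239) and (249,216). Inserting 12.5 mm.

>>> drive_tool(increments="0 4 0 0 255; 0 0 -10 0 255; 0 0 -12 0 255; 0 0 -10 0 255; 0 0 -6 0 255; 0 0 -4 0 255; 0 0 0 0 255; 0 0 0 0 255")

```text
time: 8.52
position: [0.478, -0.0174, 0.0265]
tool_rot: [-1.17, -1.268, 1.268]
ft_force: [-0.5, 0.4, -0.9]
grip_width: 0.205
```

Run:
```python
from h import *
plan([.4367,-.0207,.031],94.6)
M=sp_model(0,gx=.031);t=M[4:].mean(0)
print("tip",t,"ins",(t[:2]-bc)@bu,(t[:2]-bc)@bv)
d=get_image("scene");crop(d,170,180,120,90,6,"pics/s5.png",np.r_[proj(d,M)])
d=get_image("wrist");crop(d,100,200,250,184,3,"pics/w5.png",np.r_[proj(d,M)])
```

```text
t 8.525 pos [ 0.478  -0.0174  0.0265] phi 94.61921983459996 tilt [-0.0004  0.0001 -1.    ] yaw cmd 0.01921983459996568 shift [0.0, -4.5, 41.4] F [-0.5136  0.4046 -0.8876] w 0.20491900054234383
tip [ 0.5567 -0.011   0.0383] ins 0.011483109754383334 6.076291320788378e-05
```

View pics/s5.png

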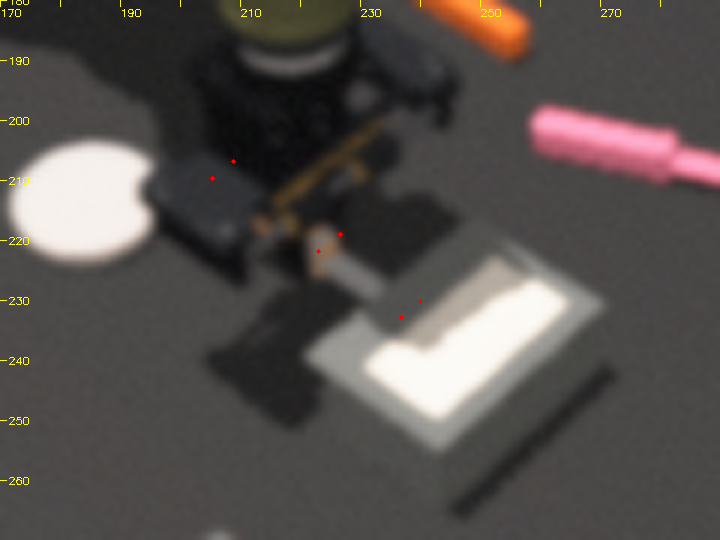

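The blade is under the lid, with its tip hidden behind the front edge at about (237,231). Starting to lever along the arc.

>>> drive_tool(increments="0 -6 0 0 255; 0 -6 0 0 255; 0 -5 0 0 255; 0 -5 -0.5 0 255; 0 -5 -0.5 0 255; 0 -5 -1 0 255; 0 -4 -1 0 255; 0 0 0 0 255; 0 0 0 0 255")

```text
time: 9.75
position: [0.4816, -0.0171, 0.0627]
tool_rot: [-1.17, -1.269, 1.268]
ft_force: [-0.8, -0.6, -1.5]
grip_width: 0.198
```

```bash
cat > chk.py <<'E'
from h import *
import sys
n=sys.argv[1]
plan([.478,-.0174,.0265],94.6)
M=sp_model(0,gx=.031);t=M[4:].mean(0)
a,b=.103-(t[:2]-bc)@bu,t[2]-.05
print("tip",t,"r",np.hypot(a,b),"theta",np.degrees(np.arctan2(b,a)),"lat",(t[:2]-bc)@bv)
d=get_image("scene");crop(d,170,160,120,100,6,f"pics/s{n}.png",np.r_[proj(d,M),proj(d,lid(np.arctan2(b,a)))])
E
python3 chk.py 6
```

```text
t 9.75 pos [ 0.4816 -0.0171  0.0627] phi 94.62150874133214 tilt [ 0.0006  0.0001 -1.    ] yaw cmd 0.021508741332141312 shift [0.0, 36.2, 3.6] F [-0.7969 -0.6406 -1.4637] w 0.19805151657645542
tip [ 0.5603 -0.0108  0.0747] r 0.09133611654427566 theta 15.68714044688513 lat 3.3076620961867585e-05
```

View pics/s6.png

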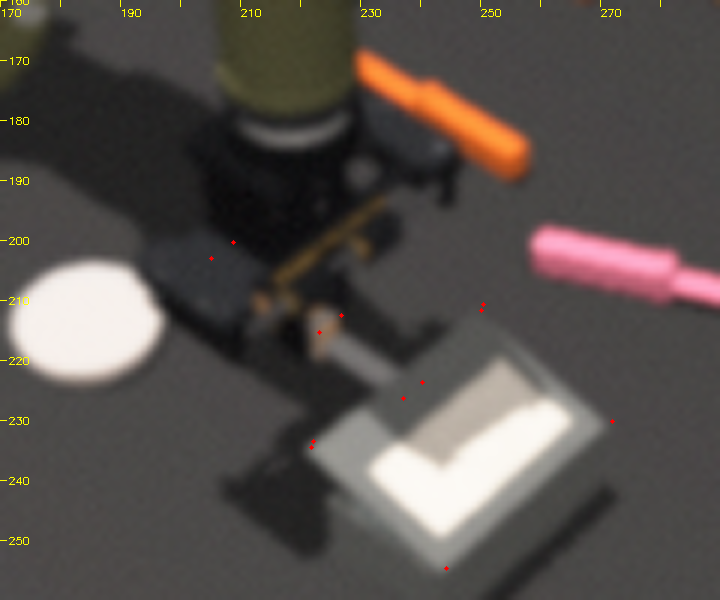

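The lid is lifting, with its front corners at (221,235) and (250,213), about 13–15°. Continuing to about 40°.

>>> drive_tool(increments="0 -6 -2 0 255; 0 -6 -2.5 0 255; 0 -6 -3 0 255; 0 -5.5 -3 0 255; 0 -5.5 -3.5 0 255; 0 -5 -4 0 255; 0 0 0 0 255; 0 0 0 0 255")

```text
time: 10.8
position: [0.5002, -0.0157, 0.097]
tool_rot: [-1.172, -1.27, 1.267]
ft_force: [0.5, 0.3, -1.5]
grip_width: 0.199
```

```bash
python3 chk.py 7
```

```text
t 10.8 pos [ 0.5002 -0.0157  0.097 ] phi 94.6201159856419 tilt [ 0.0021  0.0001 -1.    ] yaw cmd 0.020115985641908196 shift [0.0, 70.5, 22.3] F [ 0.542   0.3284 -1.5119] w 0.1991181314701455
tip [ 0.5789 -0.0093  0.109 ] r 0.09100589195380386 theta 40.441459801826696 lat -6.142727301131426e-06
```

View pics/s7.png

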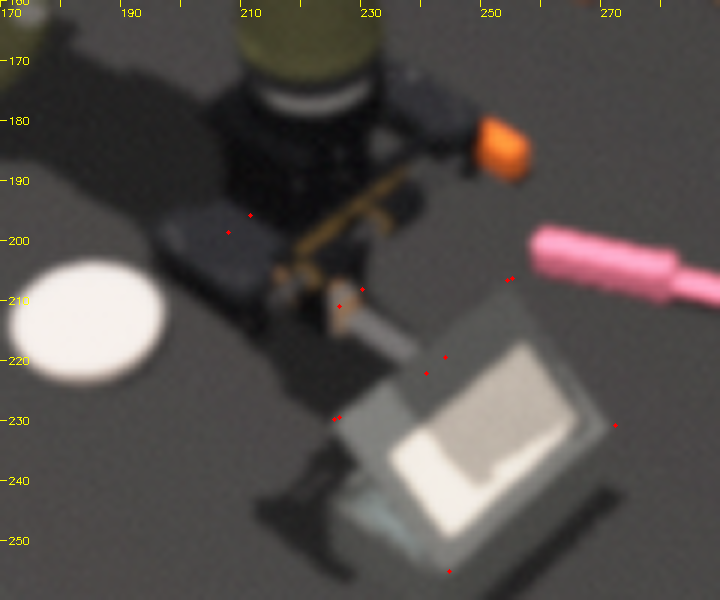

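>>> drive_tool(increments="0 -4 -3.5 0 255; 0 -3.6 -3.7 0 255; 0 -3.6 -4.2 0 255; 0 -3.4 -4.4 0 255; 0 -3.2 -4.6 0 255; 0 -2.8 -4.8 0 255; 0 -2.5 -5 0 255; 0 -2.3 -5 0 255; 0 -1.9 -5.2 0 255; 0 -1.6 -5.3 0 255; 0 0 0 0 255; 0 0 0 0 255")

```text
time: 12.35
position: [0.5453, -0.0122, 0.1256]
tool_rot: [-1.171, -1.269, 1.268]
ft_force: [-0.6, -0.1, -1.7]
grip_width: 0.202
```

```bash
python3 chk.py 8
```

```text
t 12.35 pos [ 0.5453 -0.0122  0.1256] phi 94.60988966319982 tilt [ 0.0011 -0.0001 -1.    ] yaw cmd 0.009889663199828647 shift [0.2, 99.1, 67.5] F [-0.5561 -0.0948 -1.6719] w 0.2017028257972944
tip [ 0.624  -0.0058  0.1376] r 0.09080974875597149 theta 74.6455166877433 lat -0.00015536866416943768
```

View pics/s8.png

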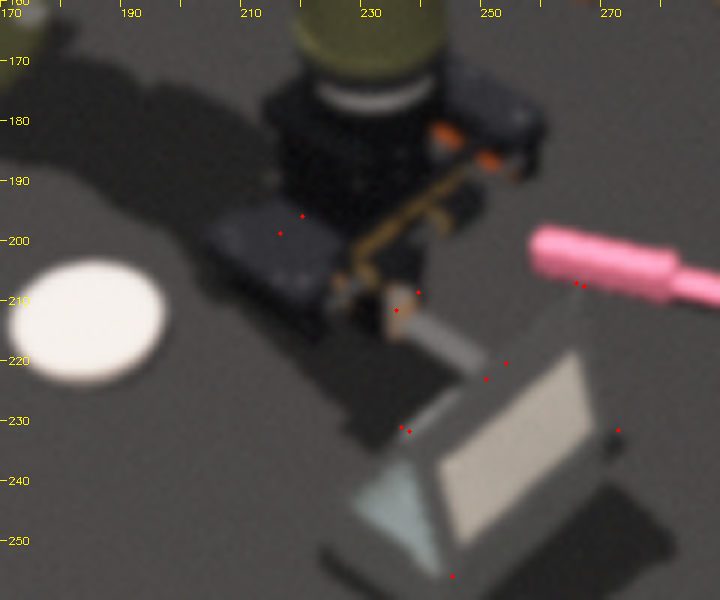

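The lid is at about 72–74°, with its front corners at (237,232) and (266,208) on the model. I'll push to about 86° for margin, then back off.

>>> drive_tool(increments="0 -1.2 -5 0 255; 0 -0.8 -5 0 255; 0 -0.4 -5 0 255; 0 0 -3 0 255; 0 0 0 0 255; 0 0 0 0 255")

```text
time: 13.15
position: [0.563, -0.0105, 0.1279]
tool_rot: [-1.17, -1.269, 1.268]
ft_force: [0.4, 0.1, -0.9]
grip_width: 0.198
```

```bash
python3 chk.py 9
```

```text
t 13.15 pos [ 0.563  -0.0105  0.1279] phi 94.62629721228983 tilt [ 0.0006  0.0001 -1.    ] yaw cmd 0.026297212289833283 shift [-0.1, 101.4, 85.3] F [ 0.3547  0.1491 -0.8834] w 0.1977819364400857
tip [ 0.6417 -0.0041  0.1398] r 0.09004776180374865 theta 86.02139453724779 lat 0.0001556329591438756
```

View pics/s9.png

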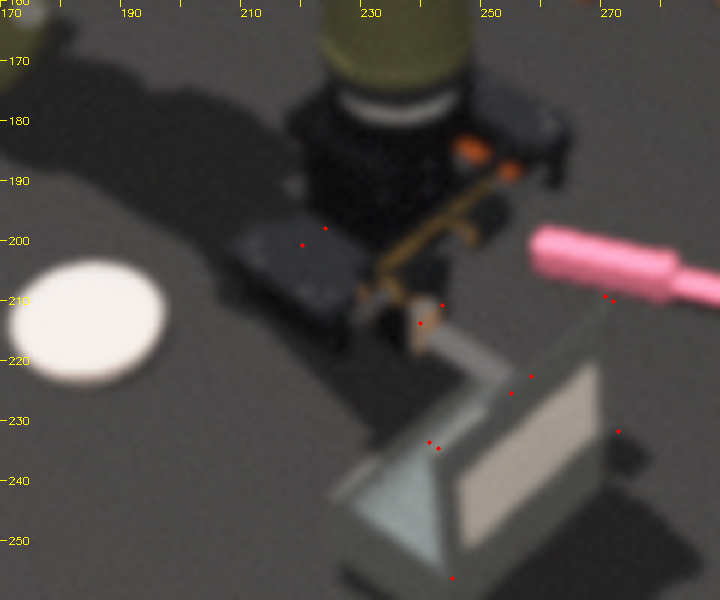

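The lid is at about 85°. Backing out.

>>> drive_tool(increments="0 0 5 0 255; 0 0 15 0 255; 0 0 25 0 255; 0 0 30 0 255; 0 0 25 0 255; 0 0 15 0 255; 0 0 5 0 255; 0 0 0 0 255; 0 0 0 0 255")

```text
time: 14.32
position: [0.4439, -0.0202, 0.128]
tool_rot: [-1.171, -1.269, 1.268]
ft_force: [-0.0, -0.1, -0.8]
grip_width: 0.203
```

```bash
python3 chk.py 10; python3 -c "
from h import *
plan([.4602,.3475,.03],86.3)"
```

```text
t 14.325 pos [ 0.4439 -0.0202  0.128 ] phi 94.62967591599008 tilt [ 0.0007 -0.0002 -1.    ] yaw cmd 0.029675915990083013 shift [0.0, 101.5, -34.2] F [-0.0018 -0.1003 -0.7757] w 0.202828007669177
tip [ 0.5226 -0.0138  0.14  ] r 0.15461801607204165 theta 35.58045085729763 lat 3.916626384893791e-05
t 14.375 pos [ 0.4438 -0.0202  0.1279] phi 94.62653929010433 tilt [ 0.0004 -0.0002 -1.    ] yaw cmd 8.326539290104336 shift [368.0, 97.9, 7.4] F [-0.5299 -0.2287 -1.1549] w 0.20418665579060966
```

View pics/s10.png

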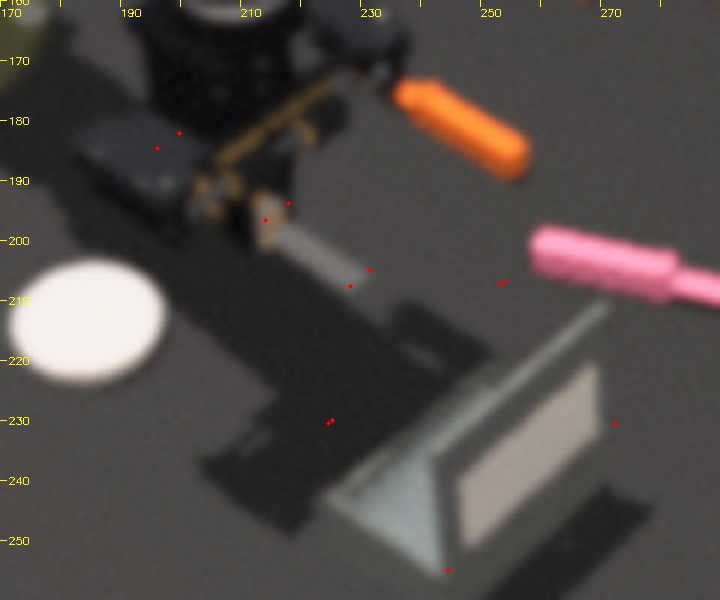

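The lid stays up with the blade clear (tip at about (229,207), lid edge at (241,236) to (268,211)). Going back to where the spatula lay.

>>> drive_tool(increments="0 0 0 8.3 255; 20 0 0.5 0 255; 35 0 1 0 255; 40 0 1 0 255; 40 0 1 0 255; 40 0 1 0 255; 40 0 1 0 255; 40 0 1 0 255; 40 0 1 0 255; 38 0 0 0 255; 20 0 0 0 255; 15 0 0 0 255; 0 30 0 0 255; 0 30 0 0 255; 0 25 0 0 255; 0 15 0 0 255; 0 10 0 0 255; 0 0 0 0 255; 0 0 0 0 255")

```text
time: 16.75
position: [0.46, 0.3479, 0.0188]
tool_rot: [-1.239, -1.163, 1.16]
ft_force: [-0.4, -0.2, -0.4]
grip_width: 0.205
```

Run:
```python
from h import *
plan([.4602,.3475,.0035],86.3)
d=get_image("scene");crop(d,240,110,120,100,6,"pics/s11.png",proj(d,sp_model(0,gx=.031)))
```

```text
t 16.75 pos [0.46   0.3479 0.0188] phi 86.31671692860395 tilt [ 0.0013  0.0011 -1.    ] yaw cmd 0.01671692860395524 shift [-0.4, 15.3, -0.3] F [-0.4271 -0.1883 -0.4307] w 0.2048053235975355
```

View pics/s11.png

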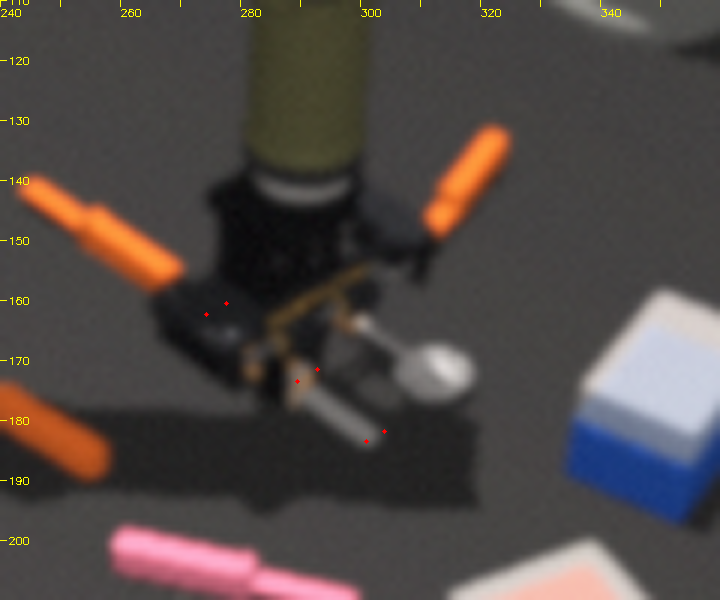

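The spatula is level, with its tip at about (301,183) beside the spoon and clear of it. Lowering gently.

>>> drive_tool(increments="0 6 0 0 255; 0 5 0 0 255; 0 2.5 0 0 255; 0 1 0 0 255; 0 0 0 0 255; 0 0 0 0 255")

```text
time: 17.55
position: [0.4594, 0.3476, 0.0035]
tool_rot: [-1.239, -1.162, 1.162]
ft_force: [0.5, -1.2, -0.7]
grip_width: 0.205
```

>>> drive_tool(increments="0 0.8 0 0 255; 0 0 0 0 255; 0 0 0 0 220; 0 0 0 0 180; 0 0 0 0 140; 0 0 0 0 100; 0 0 0 0 60; 0 0 0 0 20; 0 0 0 0 0; 0 0 0 0 0", squeeze=10)

```text
time: 18.8
position: [0.4592, 0.3475, 0.0026]
tool_rot: [-1.239, -1.162, 1.162]
ft_force: [-0.7, 0.3, 0.4]
grip_width: 0.894
```

>>> drive_tool(increments="0 -10 0 0 0; 0 -25 0 0 0; 0 -40 0 0 0; 0 -40 0 0 0; 0 -40 0 0 0; 0 -20 0 0 0; 40 0 40 0 0; 50 0 50 0 0; 50 0 50 0 0; 40 0 40 0 0; 20 0 20 0 0; 0 0 0 0 0; 0 0 0 0 0; 0 0 0 0 0")

```text
time: 20.55
position: [0.2852, 0.5463, 0.1778]
tool_rot: [-1.241, -1.16, 1.159]
ft_force: [0.2, -0.6, -0.4]
grip_width: 0.999
```

Run:
```python
from h import *
plan([.4602,.3475,.0035],86.3)
d=get_image("scene");crop(d,160,120,190,150,4,"pics/s12.png",proj(d,lid(np.radians(85))))
d=get_image("top");crop(d,150,110,260,150,3,"pics/t12.png")
```

```text
t 20.55 pos [0.2852 0.5463 0.1778] phi 86.15354511769692 tilt [ 0.0009 -0.0003 -1.    ] yaw cmd -0.14645488230307535 shift [-187.1, 174.3, -187.5] F [ 0.1841 -0.6254 -0.3877] w 0.9990039439780601
```

View pics/s12.png

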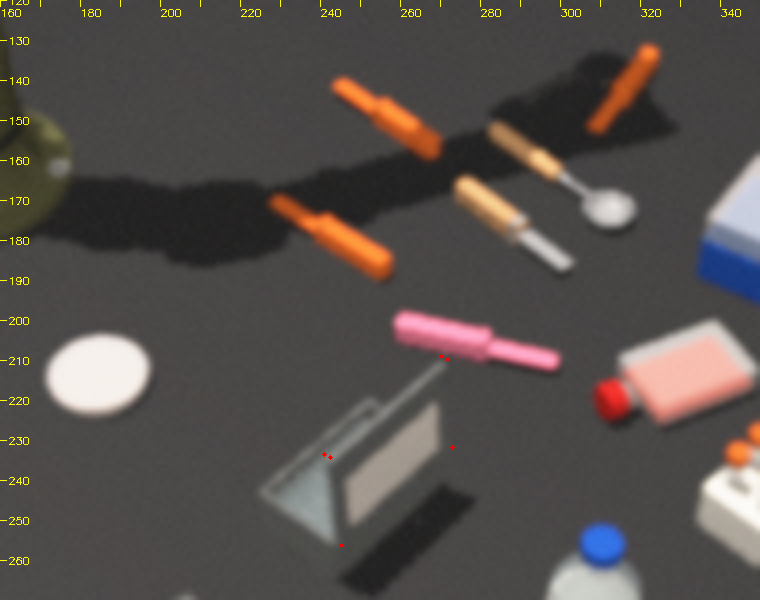

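View pics/t12.png

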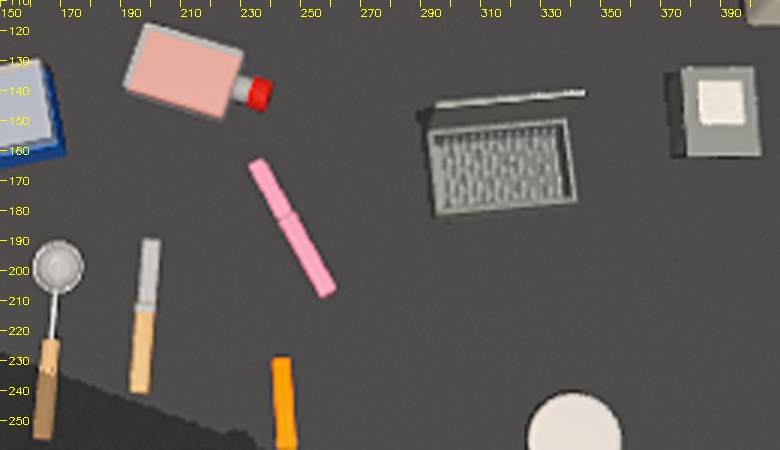

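The lid stands at about 85°, and in the top view it shows edge-on at (318,142). The narrow box is still shut at (389,147). The spatula lies flat at (197,215) and the gripper is clear, so I'm handing in.

```bash
python3 -c "
from bench import workorder
print(workorder.close_job())"
```

```text
the job is handed in; nothing more can be done
None
```

The job is done and handed in at about 20.6 s. I gripped the spatula by its handle, slid the blade about 12 mm under the front edge of the wide box's lid, and levered the lid along its arc. After backing the blade out, I laid the spatula flat close to where it first lay, let go and moved the arm clear.

- **Lid:** the last pictures show it standing at about 85°. It did not move after the blade left, and it matches my 85° lid model within about 1 px.
- **Narrow box:** still shut.
- **Spatula:** lying flat, beside the spoon and away from the wide box.
- **Forces:** readings at the end of each move stayed below 2 N.
- **Box contact:** the pictures show only the blade touching the wide box.

No check failed. The small disagreements, about 1–2 px between my spatula model and the pictures, are within calibration error.

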